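# Cover the egg box on the sloping prep station and lock it with two cams

### The job

Press the open box of eggs fully home into the pocket of the sloping prep station, without tipping the eggs out. Then set the grey cover over it between the low fences, and turn both cam handles a full quarter turn, so that they point at each other and draw both ends of the cover down tight. Let go of everything and leave the ramekin, the jar and the spoon where they are.

Things in the scene. Friction and masses are not known exactly. Their poses are not given: they have to be found in the camera images.
- deck: Sloping aluminium deck of the prep station, 150 mm (x, down the slope, away from the robot) by 300 mm (y, level), sloping 0.45 rad; fixed, place and yaw vary. Origin: centre of the pocket's mouth in the upper face, 86 mm above the counter; z = outward normal, up and leaning away from the robot. 12 mm high steel fences locate the cover: inner faces at x +-47 mm, corner blocks at y +-82 mm.
- pocket_floor (a point): Centre of the pocket's floor; axes as the deck. Pocket 68 mm (x) by 136 mm (y), 30 mm deep along z, mouth bevelled 4 mm wider each side. Sprung rubber ribs on its two long walls grip the box: it sticks part-way and takes a push of 10 to 20 N down the deck's normal to reach the floor.
- box_mid (a point): Centre, half-way up, of the loose open white food box with three eggs, 0.3 kg: 62 mm (x) by 130 mm (y) by 60 mm high (z up), walls 4 mm. Starts upright on the counter. Grip across its 62 mm width near the rim. Either way round fits. Home in the pocket its y lies along the deck's y, this point is at the deck's origin and the upper 30 mm stand out of the deck.
- cover_mid (a point): Centre, 34 mm above the rim, of the loose grey cover, 0.25 kg: upside-down tray 86 mm (x) by 156 mm (y) by 38 mm high, inside 78 by 148 by 34 mm, total height with handle 68 mm; z up, same end for end. At the foot of each short end an ear, 36 mm wide, 6 mm thick, reaches to y +-97 mm. Starts rim down on the counter.
- cover_handle (a point): Middle of the cover's handle, on its middle axis, 53 mm above the rim: an upright solid fin on top, 14 mm thick (x), 60 mm long (y), 30 mm high (38 to 68 mm above the rim). Axes as the cover's.
- cover_seat (a point): Where the cover's centre point comes when it is laid in place: 38 mm above the deck's origin along the deck's z; cover and deck axes parallel. The cover's ends then rest on two sprung rubber seal strips at deck y +-84 mm, 4 mm high, that sink flush under about 8 N each; locked by the cams it sits about 3.5 mm lower.
- cam_l_grip (a point): Grip point of the cam handle on the deck's +y (left) side: on the cam's axis (deck x 0, y 115 mm, parallel to the deck's z), 65 mm above the deck, half-way up the handle: a dark steel bar 14 mm thick, 26 mm high, 75 mm long, 46 mm to its pointing end (this point's -x), 29 mm to the other. A foot below it swings over the cover's ear and sinks 5 mm per rad. Takes 0.1 to 0.4 N m; stays put.
- cam_l (a joint): Angle of the left cam, rad: 0 = open, handle pointing up the slope (deck's -x); grows anticlockwise seen from above the deck; 1.57 = quarter turn, pointing at the cover (deck's -y), locked; stop at 1.6. Starts between 0 and 0.3.
- cam_r_grip (a point): Grip point of the like cam handle on the deck's -y (right) side: on its axis (deck x 0, y -115 mm), 65 mm above the deck; the handle points along this point's -x axis; same sizes and stiffness as the left one.
- cam_r (a joint): Angle of the right cam, rad: 0 = open, handle pointing up the slope (deck's -x); grows clockwise seen from above the deck; 1.57 = quarter turn, pointing at the cover (deck's +y), locked; stop at 1.6. Starts between 0 and 0.3.
- ramekin: White ceramic cup (bystander), 96 mm across, 55 mm high, loose; origin at the centre of its underside. Leave alone.
- jar: Amber glass jar with a steel cap (bystander), 68 mm across, 110 mm high, loose; origin at the centre of its underside. Leave alone.
- spoon: Steel spoon lying on the counter (bystander), 170 mm long, roughly along y, beyond the station; loose. Leave alone.
Things that resemble listed ones, but are neither listed nor needed, are in the scene too. What is shaped like the part that bears cover_mid but brown or red is not meant.

How it is judged:
By the outcome, as a careful person would: the job done as asked, in the order asked, and still so for the second after the job is handed in, with the robot touching nothing.
It also fails if it takes over 72 s, if anything falls off the work surface, if the arm or the gripper's body presses on something with over 40 N, if the wrist force passes 120 N, or if a joint passes its speed limit or range.

### The arm

A 7-joint arm with a two-finger parallel gripper is mounted at the origin on the work surface. World frame = base frame: x ahead of the robot, y to its left, z up, the work surface at z = 0. Lengths are in mm, angles in rad, forces in N, time in s.
With the tool pointing down it reaches from about 425 to 950 mm from the base axis. Payload 4.7 kg.
Tool frame: the origin (TCP) lies at the very end of the fingers, on their centre line; the grasp point (between the pads) lies 19 mm behind it; z points along the fingers, y is the line along which they close (so a half turn about z gives the same grasp; the last joint's range is limited). The gripper opens to 87 mm and grips with 3 to 60 N. Pads are 19 mm wide; open, the fingers measure 117 mm over their backs; the gripper's body (75 mm by 190 mm) begins 51 mm behind the grasp point.
Start: joints at [1.107, 0.469, -0.049, 1.532, 0.024, 1.141, -0.082], TCP at [284.377, -612.192, 222.573] pointing down, gripper open.
Joint ranges: [-2.59, 2.59], [-0.33, 1.99], [-1.39, 1.29], [0.1, 2.45], [-1.04, 4.18], [0.21, 1.99], [-2.66, 2.66]. Speed limits (rad/s): [2.57, 2.57, 3.14, 3.14, 3.14, 3.14, 3.14].

### API

Orientations are given as a unit quaternion [w, x, y, z].
In Python, from bench import env, cams gives the robot as it stands. Calls block until the motion is done:
- env.move_pose(position, orientation): joint-space move of the TCP to a pose.
- env.move_linear(position, frame=None, vel=150, contact_N=None): straight line of the TCP; frame=None keeps the orientation; vel is the mean speed in mm/s. With contact_N (N) it stops when the force on the tool has changed by that much, and returns True; else False.
- env.movej(angles): joint-space move.
- env.open_jaws() and env.close(effort=None): open the fingers fully, or close them until they stop; effort is the grip in N (None keeps the last).
- env.sleep(seconds).
- env.solve_ik(position, orientation): joint angles nearest the present ones, or None.
- env.state(): the state.
- cams.camera(name): name is "scene" or "top" or "wrist"; returns a dict with "pixels" (400x640x3 uint8, blue, green, red), "fx", "fy", "cx", "cy" (pixels), "dist" ([k1, k2, p1, p2, k3] as OpenCV has them; the pictures are not rectified), "R" (3x3) and "t" (3): a world point X has camera coordinates R X + t. Camera axes: x right, y down, z forward; pixel columns grow to the right and rows downward; lengths in mm; the calibration is good to about 2 mm. A picture is of the moment at which its call begins. There is no depth.
A pose or a line that the arm cannot do raises env.Unreachable and nothing moves.
- env.sign_off(): hands the job in; it is judged then, once.
The state is a dict: "clock": time; "joint_pos": joint angles; "joint_vel": joint speeds; "joint_torque": joint torques, N m; "eef_pos": TCP position; "tool_rot": TCP orientation; "ft_force": force on the tool from outside, world axes, zero at the start; "wrist_torque": the same for the moment, N m; "gripper_width": opening from 0.0 (shut) to 1.0 (fully open); "gripper_force": force on a finger pad.
Only numpy, scipy, OpenCV 4.12 (cv2) and the standard library are available. Lean on these libraries where they do the work, as an engineer would, in place of code of your own. Each camera call takes 0.05 s, during which the arm holds its last target. There are 200 camera calls.

## Working session

There is one attempt and no reset: what is moved stays moved. The work goes in short steps, each a Python script; the robot and the scene stay as the last script left them, time stands still between calls to the robot, and variables do not carry over. Pictures are saved under pics/ and viewed, at most 10 in all, crops included, and the job is handed in when it is done.

```bash
ls; mkdir -p pics
python3 - <<'E'
from bench import env,cams
import cv2,numpy as np
for n in ("scene","top"):
    c=cams.camera(n); cv2.imwrite(f"pics/{n}0.png",c["pixels"])
    print(n,c["fx"],c["fy"],c["cx"],c["cy"],c["dist"],np.round(c["R"],3).tolist(),np.round(c["t"],1), -np.array(c["R"]).T@np.array(c["t"]))
s=env.state(); print(s)
E
```

```text
pics
scene 384.2567840032552 384.2567840032552 319.50762803616885 201.06830312437114 [-0.08291175  0.          0.          0.          0.        ] [[-0.266, 0.964, 0.013], [0.69, 0.2, -0.696], [-0.673, -0.176, -0.718]] [  98.4 -310.1 1554.9] [1286.96262414  240.67753502  899.75231315]
top 421.17780183259305 421.17780183259305 315.3040435877725 199.72586092212086 [-0.05713941  0.          0.          0.          0.        ] [[0.007, -1.0, -0.018], [-0.982, -0.004, -0.189], [0.189, 0.019, -0.982]] [  62.2  566.2 1103.4] [ 347.57408295   43.59987681 1191.3785074 ]
{'clock': 0.1, 'joint_pos': array([ 1.10710624,  0.4693727 , -0.04863186,  1.53359206,  0.02413889,
        1.14100232, -0.08233376]), 'joint_vel': array([-0.00080125, -0.00289059, -0.00117107, -0.00386762, -0.00165707,
       -0.00045977,  0.00080259]), 'joint_torque': array([ 7.12037981e-04, -5.09172285e+01, -8.11577844e-02, -2.36830938e+01,
       -6.14465307e-02,  3.44689912e-02,  5.28350108e-05]), 'eef_pos': array([ 284.11349773, -611.68763336,  221.5890272 ]), 'tool_rot': array([-8.62839520e-04,  9.76457394e-01,  2.15708505e-01, -2.32403388e-04]), 'ft_force': array([0.21726963, 0.03751847, 0.23803684]), 'wrist_torque': array([0.03082568, 0.03029135, 0.03392695]), 'gripper_force': 0.0, 'gripper_width': 0.9978081768336321}
```

View pics/scene0.png

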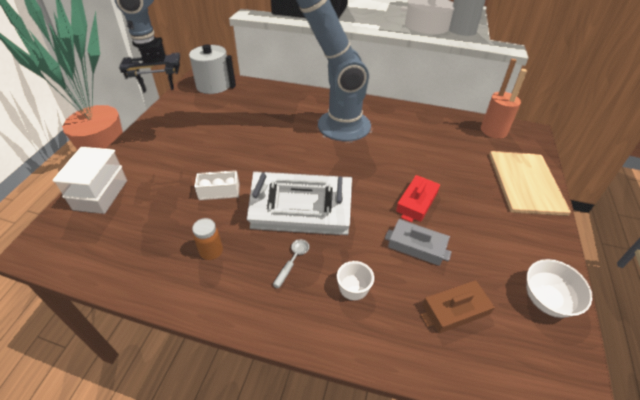

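View pics/top0.png

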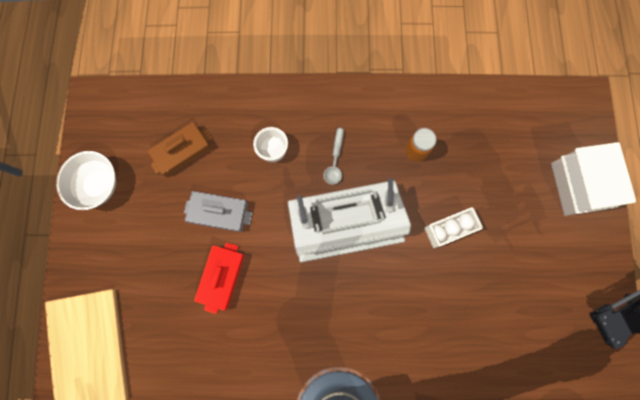

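The scene view shows the station at (300,203), the egg box at (217,185) and the grey cover at (418,241). In the top view they are at (349,220), (454,227) and (217,211); red and brown are decoys. I'll take rough positions from the top view first, then look closer with the wrist camera.

```bash
cat > h.py <<'E'
from bench import env,cams
import cv2,numpy as np
from scipy.spatial.transform import Rotation as Rot
def K(c): return np.array([[c["fx"],0,c["cx"]],[0,c["fy"],c["cy"]],[0,0,1]])
def rays(c,px):
    u=cv2.undistortPoints(np.array(px,float).reshape(-1,1,2),K(c),np.array(c["dist"])).reshape(-1,2)
    R=np.array(c["R"]);d=np.c_[u,np.ones(len(u))]@R
    return -R.T@np.array(c["t"]),d
def hit(c,px,z): # plane z, or (point,normal)
    o,d=rays(c,px)
    p,n=(np.array([0,0,z]),np.array([0,0,1.])) if np.isscalar(z) else z
    return o+d*(((p-o)@n)/(d@n))[:,None]
def proj(c,X):
    r,_=cv2.Rodrigues(np.array(c["R"]));return cv2.projectPoints(np.array(X,float).reshape(-1,1,3),r,np.array(c["t"]),K(c),np.array(c["dist"]))[0].reshape(-1,2)
def q(M): # wxyz from matrix
    x=Rot.from_matrix(M).as_quat();return [x[3],*x[:3]]
def M(quat): return Rot.from_quat([*quat[1:],quat[0]]).as_matrix()
def down(yaw): # tool z down, tool y along world yaw
    y=np.array([np.cos(yaw),np.sin(yaw),0]);z=np.array([0,0,-1.]);return np.c_[np.cross(y,z),y,z]
E
python3 - <<'E'
from h import *
c=cams.camera("top");im=c["pixels"];hsv=cv2.cvtColor(im,cv2.COLOR_BGR2HSV)
def rect(m,x0,y0,x1,y1,z):
    k=np.zeros_like(m);k[y0:y1,x0:x1]=m[y0:y1,x0:x1]
    k=cv2.morphologyEx(k,cv2.MORPH_CLOSE,np.ones((5,5)))
    ct=max(cv2.findContours(k,cv2.RETR_EXTERNAL,cv2.CHAIN_APPROX_NONE)[0],key=cv2.contourArea)
    b=cv2.boxPoints(cv2.minAreaRect(ct));P=hit(c,b,z);print(np.round(b).tolist(),np.round(P).tolist(),P.mean(0).round(),np.linalg.norm(np.diff(P,axis=0),axis=1).round())
white=((hsv[...,1]<70)&(hsv[...,2]>120)).astype(np.uint8)
rect(white,418,195,500,255,60)
grey=((hsv[...,1]<90)&(hsv[...,2]>60)).astype(np.uint8)
rect(grey,170,180,262,240,20)
rect(white,275,170,417,265,70)
cr=im[165:270,275:420];cv2.imwrite("pics/crop_top.png",cv2.resize(cr,None,fx=5,fy=5,interpolation=cv2.INTER_CUBIC))
w=cams.camera("wrist");s=env.state();T=M(s["tool_rot"])
o=-np.array(w["R"]).T@np.array(w["t"]);print("cam in tool",(T.T@(o-s["eef_pos"])).round(1),(np.array(w["R"])@T).round(3).tolist(),w["fx"],w["dist"])
E
```

```text
[[423.0, 226.0], [474.0, 205.0], [483.0, 228.0], [433.0, 249.0]] [[493.0, -227.0, 60.0], [552.0, -368.0, 60.0], [488.0, -390.0, 60.0], [431.0, -251.0, 60.0]] [ 491. -309.   60.] [153.  68. 151.]
[[182.0, 221.0], [188.0, 189.0], [254.0, 201.0], [249.0, 233.0]] [[508.0, 444.0, 20.0], [602.0, 434.0, 20.0], [568.0, 239.0, 20.0], [476.0, 252.0, 20.0]] [539. 342.  20.] [ 94. 198.  93.]
[[285.0, 200.0], [401.0, 178.0], [414.0, 240.0], [297.0, 263.0]] [[561.0, 146.0, 70.0], [625.0, -170.0, 70.0], [454.0, -197.0, 70.0], [393.0, 111.0, 70.0]] [508. -28.  70.] [323. 173. 314.]
cam in tool [  70.     0.3 -160.1] [[-0.001, 1.0, 0.0], [-0.967, -0.0, -0.256], [-0.256, -0.0, 0.967]] 294.66329700869386 [-0.04023737  0.          0.          0.          0.        ]
```

View pics/crop_top.png

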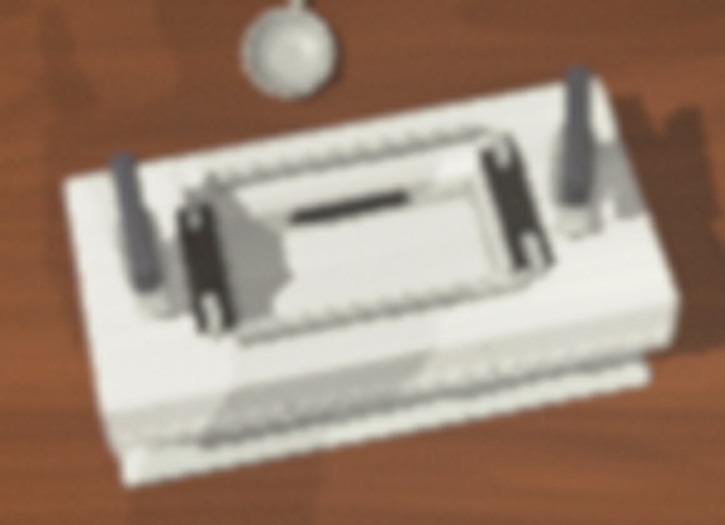

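The crop shows the pocket floor at about (375,250), fences along both long sides, dark seal strips at (205,265) and (517,205), and cam bars at (135,225) and (575,140). The deck yaw is about +0.19. Next I'll move over the box and look with the wrist camera.

Run:
```python
from h import *
for y in (0.396,0.396-np.pi):
    print(y,env.solve_ik([491,-309,190],q(down(y))))
j=env.solve_ik([491,-309,190],q(down(.396)))
y=.396 if j is not None and abs(j[6])<2 else .396-np.pi
env.move_pose([491,-309,190],q(down(y)))
env.sleep(.2)
c=cams.camera("wrist");cv2.imwrite("pics/box1.png",c["pixels"]);np.save("box1.npy",c,allow_pickle=True)
s=env.state();print(s["clock"],s["eef_pos"],s["joint_pos"],s["ft_force"])
```

```text
0.396 [ 0.85515762  0.38702075 -0.47359042  1.78086566  0.20315709  1.02205912
  0.70100667]
-2.745592653589793 [ 0.37765516  0.34420852  0.14198312  1.80935295 -0.05707445  0.99197783
 -2.20293519]
1.825 [ 490.61710856 -309.9830689   189.95846292] [ 0.85600666  0.38723467 -0.47261943  1.78048524  0.20316162  1.02212869
  0.70091806] [-0.19225377 -0.45527771  0.05039317]
```

View pics/box1.png

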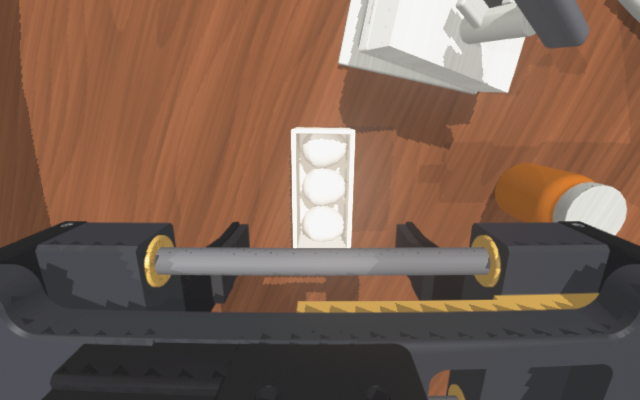

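The wrist view shows the box's rim corners at about (292,129) and (354,129), with the near end close to (323,248) and partly hidden by the gripper. I'll measure the rim from the mask with its plane at z=60.

Run:
```python
from h import *
c=np.load("box1.npy",allow_pickle=True).item();im=c["pixels"];hsv=cv2.cvtColor(im,cv2.COLOR_BGR2HSV)
m=((hsv[...,1]<60)&(hsv[...,2]>150)).astype(np.uint8);k=np.zeros_like(m);k[115:246,270:380]=m[115:246,270:380]
L,Rr=[],[]
for r in range(140,244,4):
    x=np.where(k[r])[0];L.append([x.min()-.5,r]);Rr.append([x.max()+.5,r])
T=[[col,np.where(k[:,col])[0].min()-.5] for col in range(300,348,4)]
L,Rr,T=[hit(c,a,60) for a in (L,Rr,T)]
def fit(P): # line fit
    v=cv2.fitLine(P[:,:2].astype(np.float32),cv2.DIST_HUBER,0,.01,.01).ravel();return v
l,r,t=fit(L),fit(Rr),fit(T);print(l,r,t)
d=l[:2]+r[:2]*np.sign(l[:2]@r[:2]);d/=np.linalg.norm(d);d*=np.sign(d[1])
n=np.array([d[1],-d[0]]);print("yaw",np.arctan2(-d[0],d[1]),"width",(r[2:]-l[2:])@n, "end ang",np.arctan2(t[1],t[0]))
a=((r[2:]+l[2:])/2)@n;b=t[2:]@d;print("far end b",b,"centre",n*a+d*(b-65))
```

```text
[ 3.7525028e-01 -9.2692351e-01  4.6282233e+02 -3.2456104e+02] [ 3.7376225e-01 -9.2752457e-01  5.2034058e+02 -3.0031180e+02] [ 9.2371297e-01  3.8308537e-01  4.7080579e+02 -2.5332010e+02]
yaw 0.38386437 width 62.413815 end ang 0.39313415
far end b -411.20435 centre [ 492.48224 -314.66666]
```

The width comes out at 62.4 mm against the 62 given, so the measurement holds. The box is at (492.5,-314.7) with yaw 0.386. Next is the deck from above.

Run:
```python
from h import *
th=.19;ex=np.array([np.cos(th),np.sin(th),0])
p=np.array([515,-25,0])+70*ex+[0,0,250]
best=None
for y in (th+np.pi/2,th-np.pi/2):
    j=env.solve_ik(p,q(down(y)));print(y,j)
env.move_pose(p,q(down(th+np.pi/2)))
env.sleep(.2)
c=cams.camera("wrist");cv2.imwrite("pics/deck1.png",c["pixels"]);np.save("deck1.npy",c,allow_pickle=True)
s=env.state();print(s["clock"],s["eef_pos"])
```

```text
1.7607963267948965 [ 0.59280789  0.42421969 -0.86529218  1.68726023  0.34418773  1.19072379
  1.4021972 ]
-1.3807963267948966 [ 0.16560933  0.31292079 -0.27646203  1.71092549  0.09301516  1.13058032
 -1.5185825 ]
3.2833 [583.67181782 -13.0383922  249.69230677]
```

View pics/deck1.png

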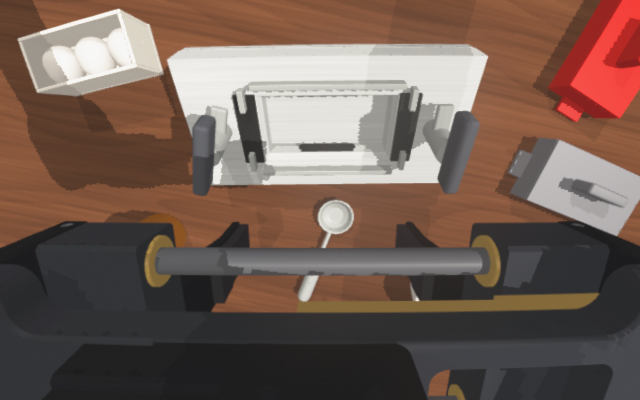

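The deck view shows the strips at about (248,125) and (407,127), the pocket mouth from about (265,92) to (393,160), and cam bars at (203,155) and (458,152). Image up is deck −x. I'll intersect the strips and the deck outline with the tilted plane.

Run:
```python
from h import *
c=np.load("deck1.npy",allow_pickle=True).item();im=c["pixels"];g=im.max(2);hsv=cv2.cvtColor(im,cv2.COLOR_BGR2HSV)
def blob(m,x0,y0,x1,y1):
    k=np.zeros_like(m);k[y0:y1,x0:x1]=m[y0:y1,x0:x1]
    return max(cv2.findContours(k,cv2.RETR_EXTERNAL,cv2.CHAIN_APPROX_NONE)[0],key=cv2.contourArea).reshape(-1,2).astype(float)
dk=(g<75).astype(np.uint8)
S=[blob(dk,225,85,270,170),blob(dk,385,85,425,170)]
wh=((hsv[...,1]<60)&(g>120)).astype(np.uint8);D=blob(wh,160,40,495,190)
th=.19;o=np.array([515,-25,86.])
def axes(th):
    t=.45;ex=np.array([np.cos(t)*np.cos(th),np.cos(t)*np.sin(th),-np.sin(t)]);ey=np.array([-np.sin(th),np.cos(th),0]);return np.c_[ex,ey,np.cross(ex,ey)]
def loc(px,h): A=axes(th);return (hit(c,px,(o+A[:,2]*h,A[:,2]))-o)@A
for it in range(8):
    A=axes(th)
    ctr=[]
    for s in S:
        p=loc(s,4)[:,:2];r=cv2.minAreaRect(p.astype(np.float32));ctr.append(np.array(r[0]))
    a,b=ctr  # a: -y, b:+y
    dth=np.arctan2(-(b-a)[0],(b-a)[1]);mid=(a+b)/2
    o=o+A[:,:2]@mid; o=o-A[:,0]/A[2,0]*(o[2]-86) if abs(A[2,0])>0 else o; th+=dth
print("o",o,"th",th,"strip sep",np.linalg.norm(b-a))
for s in S:
    p=loc(s,4);print("strip",p.min(0).round(1),p.max(0).round(1))
p=loc(D,0);print("deck bounds pct",np.percentile(p,[0,1,50,99,100],axis=0).round(1).tolist())
# grey profiles through mouth in deck coords
A=axes(th)
for y in (-50,0,50):
    X=np.arange(-80,81,2.);pp=proj(c,o+np.c_[X,0*X+y,0*X]@A.T);v=cv2.remap(g,pp[:,0].astype(np.float32),pp[:,1].astype(np.float32),1).ravel();print("x prof y",y,list(zip(X.astype(int).tolist(),v.tolist())))
Y=np.arange(-100,101,2.);pp=proj(c,o+np.c_[0*Y,Y,0*Y]@A.T);v=cv2.remap(g,pp[:,0].astype(np.float32),pp[:,1].astype(np.float32),1).ravel();print("y prof",list(zip(Y.astype(int).tolist(),v.tolist())))
vis=im.copy()
for P in ([(-34,-68,0),(34,-68,0),(34,68,0),(-34,68,0)],[(-47,-82,12),(47,-82,12),(47,82,12),(-47,82,12)]):
    cv2.polylines(vis,[np.round(proj(c,o+np.array(P)@A.T)*16).astype(int)],True,(0,0,255),1,cv2.LINE_AA,4)
for sy in (-1,1): 
    x,y=proj(c,o+A@[0,115*sy,78])[0];cv2.circle(vis,(int(x),int(y)),2,(0,255,0),-1)
cv2.imwrite("pics/deck1v.png",cv2.resize(vis[30:210,150:500],None,fx=2.28,fy=2.28))
```

```text
o [514.32072257 -21.46733246  86.        ] th 0.196786217395903 strip sep 168.7290267944336
strip [-27.6 -95.3   4. ] [ 53.  -73.6   4. ]
strip [-26.8  73.8   4. ] [52.3 94.8  4. ]
deck bounds pct [[-73.0, -152.8, -0.0], [-72.8, -152.5, -0.0], [-7.8, -11.0, 0.0], [89.6, 151.8, 0.0], [89.8, 152.2, 0.0]]
x prof y -50 [(-80, 124), (-78, 128), (-76, 132), (-74, 140), (-72, 198), (-70, 212), (-68, 216), (-66, 216), (-64, 219), (-62, 233), (-60, 234), (-58, 236), (-56, 237), (-54, 233), (-52, 233), (-50, 235), (-48, 238), (-46, 236), (-44, 235), (-42, 238), (-40, 220), (-38, 183), (-36, 205), (-34, 212), (-32, 204), (-30, 192), (-28, 226), (-26, 220), (-24, 177), (-22, 225), (-20, 225), (-18, 230), (-16, 230), (-14, 230), (-12, 230), (-10, 230), (-8, 230), (-6, 229), (-4, 228), (-2, 228), (0, 230), (2, 228), (4, 227), (6, 230), (8, 229), (10, 230), (12, 229), (14, 227), (16, 229), (18, 230), (20, 230), (22, 230), (24, 229), (26, 226), (28, 226), (30, 212), (32, 188), (34, 207), (36, 216), (38, 216), (40, 216), (42, 223), (44, 239), (46, 241), (48, 239), (50, 240), (52, 239), (54, 235), (56
[... 2444 characters left out ...]
), (-26, 229), (-24, 229), (-22, 229), (-20, 229), (-18, 229), (-16, 229), (-14, 229), (-12, 229), (-10, 229), (-8, 229), (-6, 229), (-4, 229), (-2, 229), (0, 229), (2, 229), (4, 229), (6, 229), (8, 228), (10, 228), (12, 228), (14, 228), (16, 228), (18, 228), (20, 228), (22, 228), (24, 228), (26, 228), (28, 228), (30, 228), (32, 227), (34, 226), (36, 184), (38, 167), (40, 156), (42, 155), (44, 155), (46, 155), (48, 155), (50, 154), (52, 154), (54, 154), (56, 154), (58, 154), (60, 154), (62, 144), (64, 139), (66, 138), (68, 145), (70, 144), (72, 146), (74, 110), (76, 68), (78, 67), (80, 68), (82, 66), (84, 66), (86, 67), (88, 67), (90, 69), (92, 76), (94, 74), (96, 85), (98, 143), (100, 157)]
```

View pics/deck1v.png

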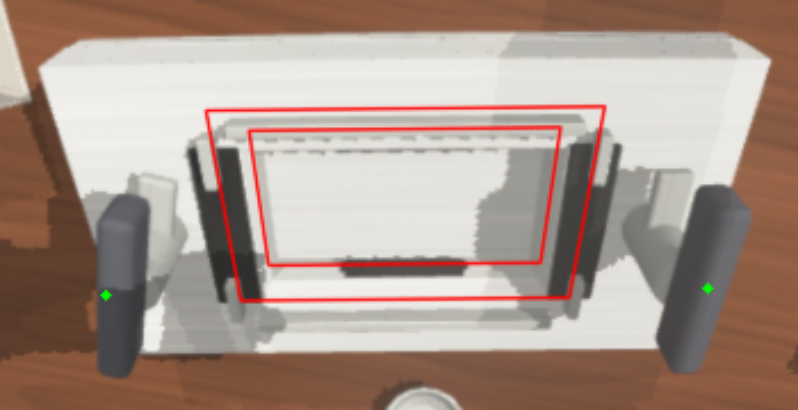

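The strips sit lower than the overlay: my z-constraint step undid the x shift. I'll fix it by sliding along the viewing ray and re-check the overlay.

```bash
cat >> h.py <<'E'
def axes(th,t=.45):
    ex=np.array([np.cos(t)*np.cos(th),np.cos(t)*np.sin(th),-np.sin(t)]);ey=np.array([-np.sin(th),np.cos(th),0]);return np.c_[ex,ey,np.cross(ex,ey)]
E
cat > ov.py <<'E'
from h import *
def overlay(c,o,th,f,box,items=()):
    A=axes(th);vis=c["pixels"].copy()
    for P in ([(-38,-72,0),(38,-72,0),(38,72,0),(-38,72,0)],[(-47,-82,12),(47,-82,12),(47,82,12),(-47,82,12)],[(-34,-68,-30),(34,-68,-30),(34,68,-30),(-34,68,-30)]):
        cv2.polylines(vis,[np.round(proj(c,o+np.array(P)@A.T)*16).astype(int)],True,(0,0,255),1,cv2.LINE_AA,4)
    for sy in (-1,1):
        x,y=proj(c,o+A@[0,115*sy,78])[0];cv2.circle(vis,(int(round(x)),int(round(y))),2,(0,255,0),-1)
    x0,y0,x1,y1=box;cv2.imwrite(f,cv2.resize(vis[y0:y1,x0:x1],None,fx=2.28,fy=2.28,interpolation=cv2.INTER_CUBIC))
E
python3 - <<'E'
from ov import *
c=np.load("deck1.npy",allow_pickle=True).item();im=c["pixels"];g=im.max(2)
def blob(m,x0,y0,x1,y1):
    k=np.zeros_like(m);k[y0:y1,x0:x1]=m[y0:y1,x0:x1]
    return max(cv2.findContours(k,cv2.RETR_EXTERNAL,cv2.CHAIN_APPROX_NONE)[0],key=cv2.contourArea).reshape(-1,2).astype(float)
dk=(g<75).astype(np.uint8)
S=[blob(dk,225,85,270,170),blob(dk,385,85,425,170)]
th=.19;o=np.array([515,-25,86.]);cam=-np.array(c["R"]).T@np.array(c["t"])
for it in range(15):
    A=axes(th);ctr=[]
    P=[(hit(c,s,(o+A[:,2]*4,A[:,2]))-o)@A for s in S]
    a,b=[np.array(cv2.minAreaRect(p[:,:2].astype(np.float32))[0]) for p in P]
    th+=np.arctan2(-(b-a)[0],(b-a)[1]);mid=(a+b)/2
    m3=o+A@[mid[0],mid[1],4];d=m3-cam;m3=cam+d*(86+4*np.cos(.45)-cam[2])/d[2];o=m3-4*axes(th)[:,2]
print("o",o,"th",th,"sep",np.linalg.norm(b-a))
for p in P: print("strip",p.min(0).round(1),p.max(0).round(1))
A=axes(th)
def prof(h,a,b,n=81):
    t=np.linspace(0,1,n)[:,None];L=np.array(a)*(1-t)+np.array(b)*t;pp=proj(c,o+np.c_[L,0*t+h]@A.T).astype(np.float32);return cv2.remap(g,pp[:,0],pp[:,1],1).ravel().tolist()
print("x -60..60 step2, h0 y-30",list(zip(range(-60,61,2),prof(0,(-60,-30),(60,-30),61))))
np.save("deck.npy",np.r_[o,th]);overlay(c,o,th,"pics/deck1w.png",(150,30,500,210))
E
```

```text
o [525.37417844 -19.35280334  86.        ] th 0.1967861981616357 sep 165.85952758789062
strip [-39.7 -93.7   4. ] [ 39.6 -72.4   4. ]
strip [-38.8  72.6   4. ] [38.9 93.2  4. ]
x -60..60 step2, h0 y-30 [(-60, 237), (-58, 235), (-56, 234), (-54, 237), (-52, 226), (-50, 182), (-48, 208), (-46, 212), (-44, 205), (-42, 211), (-40, 227), (-38, 223), (-36, 171), (-34, 225), (-32, 225), (-30, 229), (-28, 230), (-26, 229), (-24, 228), (-22, 229), (-20, 229), (-18, 227), (-16, 227), (-14, 228), (-12, 229), (-10, 226), (-8, 227), (-6, 230), (-4, 229), (-2, 229), (0, 228), (2, 228), (4, 230), (6, 229), (8, 230), (10, 229), (12, 228), (14, 225), (16, 225), (18, 159), (20, 88), (22, 77), (24, 87), (26, 142), (28, 171), (30, 229), (32, 241), (34, 239), (36, 239), (38, 239), (40, 235), (42, 235), (44, 237), (46, 233), (48, 220), (50, 187), (52, 181), (54, 181), (56, 213), (58, 209), (60, 202)]
```

View pics/deck1w.png

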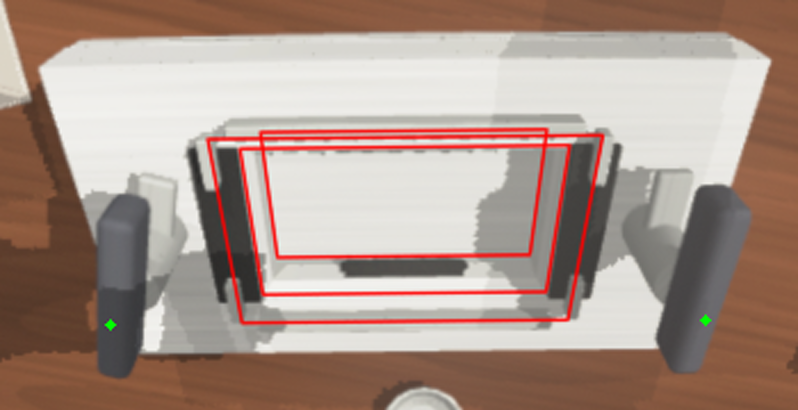

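Now the overlay sits on the fences, strips and pocket. I'll cross-check with the top camera, confirm the insertion poses are reachable, then grasp the box.

Run:
```python
from h import *
*o,th=np.load("deck.npy");o=np.array(o);A=axes(th)
c=cams.camera("top");g=c["pixels"].max(2)
for sy,(x0,y0,x1,y1) in ((1,(308,203,324,234)),(-1,(369,190,388,222))):
    k=(g[y0:y1,x0:x1]<100).astype(np.uint8);n,l,st,ce=cv2.connectedComponentsWithStats(k);i=1+st[1:,4].argmax()
    pr=proj(c,o+A@[0,sy*84,4])[0];me=ce[i]+[x0,y0];m3=hit(c,me,(o+A[:,2]*4,A[:,2]));print("top strip",me.round(1),"pred",pr.round(1),"err deck mm",((m3-o)@A-[0,sy*84,4]).round(1))
# reach
bx=np.array([492.5,-314.7]);by=.386
for name,p,Rm in [("graspA",[*bx,43],down(by)),("graspB",[*bx,43],down(by-np.pi))]+[
   (f"{n}{s}",o+A@np.array(v),np.c_[s*A[:,1],s*A[:,0],-A[:,2]]) for s in (1,-1) for n,v in (("ins",[0,0,13]),("pre",[0,0,100]),("cov",[0,0,40]),("covpre",[0,0,150]))]:
    j=env.solve_ik(p,q(Rm));print(name,None if j is None else np.round(j,2))
# cams: tool y perpendicular to bar; sweep angles
for side in (1,-1):
    for a in (0,.3,.8,1.57):
        ang=side*a
        bar=-A[:,0]*np.cos(ang)-A[:,1]*np.sin(ang)  # pointing dir
        for f in (1,-1):
            z=-A[:,2];x=f*bar;y=np.cross(z,x);j=env.solve_ik(o+A@[0,115*side,48],q(np.c_[x,y,z]));print(side,a,f,None if j is None else np.round(j,2))
```

```text
top strip [315.6 216.9] pred [315.7 217.7] err deck mm [[ 2.6 -0.3 -0. ]]Traceback (most recent call last):
  File "<stdin>", line 5, in <module>
ValueError: attempt to get argmax of an empty sequence
```

Run:
```python
from h import *
*o,th=np.load("deck.npy");o=np.array(o);A=axes(th)
bx=np.array([492.5,-314.7]);by=.386
for name,p,Rm in [("graspA",[*bx,43],down(by)),("graspB",[*bx,43],down(by-np.pi))]+[
   (f"{n}{s}",o+A@np.array(v),np.c_[s*A[:,1],s*A[:,0],-A[:,2]]) for s in (1,-1) for n,v in (("ins",[0,0,13]),("pre",[0,0,100]),("cov",[0,0,40]),("covpre",[0,0,150]))]:
    j=env.solve_ik(p,q(Rm));print(name,None if j is None else np.round(j,2))
for side in (1,-1):
    for a in (0,.3,1.57):
        ang=side*a
        bar=-A[:,0]*np.cos(ang)-A[:,1]*np.sin(ang)
        for f in (1,-1):
            z=-A[:,2];x=f*bar;y=np.cross(z,x);j=env.solve_ik(o+A@[0,115*side,48],q(np.c_[x,y,z]));print(side,a,f,None if j is None else np.round(j,2))
```

```text
graspA [ 0.83  0.58 -0.44  1.89  0.35  0.75  0.58]
graspB [-0.24  0.84  1.11  1.95 -0.93  0.98 -1.43]
ins1 [ 0.21  0.65 -0.42  1.67  0.26  1.34 -0.11]
pre1 [ 0.2   0.62 -0.43  1.52  0.24  1.51 -0.09]
cov1 [ 0.21  0.64 -0.43  1.63  0.25  1.39 -0.11]
covpre1 [ 0.18  0.61 -0.43  1.42  0.23  1.62 -0.08]
ins-1 [ 0.63  0.96 -1.18  1.65  0.7   1.59  2.6 ]
pre-1 [-0.72  0.84  1.11  1.58 -0.49  1.57 -2.46]
cov-1 [ 0.62  0.93 -1.18  1.6   0.68  1.63  2.63]
covpre-1 [-0.7   0.82  1.11  1.48 -0.47  1.66 -2.49]
1 0 1 [ 0.27  0.72 -0.8   1.63  0.36  1.45  1.13]
1 0 -1 [-0.11  0.59 -0.2   1.65  0.07  1.36 -1.71]
1 0.3 1 [ 0.31  0.74 -0.86  1.63  0.4   1.46  1.4 ]
1 0.3 -1 [-0.08  0.59 -0.25  1.65  0.09  1.36 -1.43]
1 1.57 1 [ 0.42  0.86 -1.11  1.62  0.55  1.55  2.52]
1 1.57 -1 [ 0.07  0.63 -0.47  1.64  0.19  1.39 -0.27]
-1 0 1 [ 0.52  0.75 -0.71  1.52  0.48  1.52  1.47]
-1 0 -1 [ 0.15  0.64 -0.1   1.55  0.17  1.4  -1.39]
-1 0.3 1 [ 0.49  0.73 -0.64  1.53  0.44  1.5   1.21]
-1 0.3 -1 [-0.54  0.92  1.11  1.6  -0.51  1.47 -1.01]
-1 1.57 1 [ 0.32  0.67 -0.37  1.54  0.3   1.44  0.06]
-1 1.57 -1 [-0.54  0.92  1.11  1.6  -0.51  1.47 -2.28]
```

Everything is reachable, and the tool x = deck y pose suits both the grasp and the insertion. Grasping now.

Run:
```python
from h import *
*o,th=np.load("deck.npy");o=np.array(o);A=axes(th);Q=q(np.c_[A[:,1],A[:,0],-A[:,2]])
g=down(.386);env.move_pose([492.5,-314.7,100],q(g))
print("down",env.move_linear([492.5,-314.7,42],vel=80,contact_N=8))
env.close(40);s=env.state();print(s["clock"],s["eef_pos"],s["gripper_width"]*87,s["gripper_force"])
env.move_linear([492.5,-314.7,240],vel=200)
s=env.state();print(s["clock"],s["gripper_width"]*87,s["gripper_force"],s["ft_force"])
env.move_pose(o+A@[0,0,130],Q)
env.move_linear(o+A@[0,0,60],vel=120)
env.sleep(.2);s=env.state();print(s["clock"],(s["eef_pos"]-o)@A,s["gripper_width"]*87,s["ft_force"])
c=cams.camera("wrist");cv2.imwrite("pics/ins1.png",c["pixels"]);np.save("ins1.npy",c,allow_pickle=True)
c=cams.camera("scene");np.save("scn1.npy",c,allow_pickle=True)
cv2.imwrite("pics/ins1s.png",np.vstack([cv2.resize(c["pixels"][90:260,200:400],(640,544),interpolation=cv2.INTER_CUBIC)]))
```

```text
down False
6.0917 [ 492.55849489 -314.7925286    42.22097353] 62.03691905747434 39.99901235103607
7.2333 61.443187254170404 39.99760866165161 [ 0.55187205 -0.94447796 -4.54369164]
9.4 [ 0.39005903  0.07601005 60.96359741] 61.666921032122765 [-0.07754744  0.29557316 -2.72073391]
```

View pics/ins1.png

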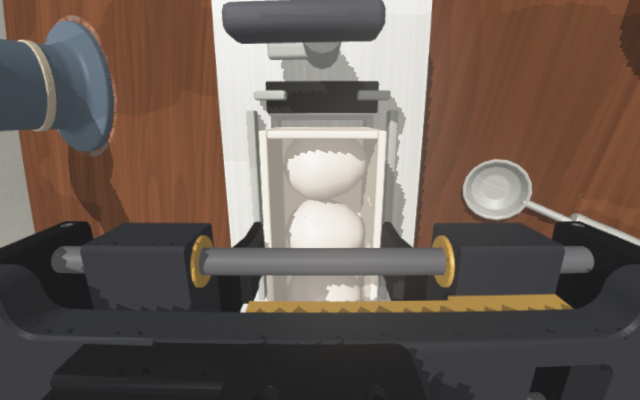

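The wrist view shows the held box at (262–384, 130…), centred on the seal strip (267–380, 97) and between the fences. The left cam bar is at (222–385, 20), close to angle 0. I'll refine the deck's x/y from this closer strip, then insert.

Run:
```python
from h import *
*o,th=np.load("deck.npy");o=np.array(o);A=axes(th)
c=np.load("ins1.npy",allow_pickle=True).item();g=c["pixels"].max(2)
k=np.zeros_like(g);k[78:114,255:390]=(g[78:114,255:390]<75)
ct=max(cv2.findContours(k,cv2.RETR_EXTERNAL,cv2.CHAIN_APPROX_NONE)[0],key=cv2.contourArea).reshape(-1,2).astype(float)
p=(hit(c,ct,(o+A[:,2]*4,A[:,2]))-o)@A;print("strip",p.min(0).round(1),p.max(0).round(1),cv2.minAreaRect(p[:,:2].astype(np.float32)))
k=np.zeros_like(g);k[0:45,215:395]=(g[0:45,215:395]<110)
ct=max(cv2.findContours(k,cv2.RETR_EXTERNAL,cv2.CHAIN_APPROX_NONE)[0],key=cv2.contourArea).reshape(-1,2).astype(float)
p=(hit(c,ct,(o+A[:,2]*78,A[:,2]))-o)@A;print("bar",p.min(0).round(1),p.max(0).round(1),cv2.minAreaRect(p[:,:2].astype(np.float32)))
# box rim at h=60+18
hsv=cv2.cvtColor(c["pixels"],cv2.COLOR_BGR2HSV)
rim=hit(c,[[262,131],[385,131],[265,215],[383,215]],(o+A[:,2]*79,A[:,2]));print("rim",((rim-o)@A).round(1).tolist())
```

```text
strip [-37.6  73.5   4. ] [40.1 93.9  4. ] ((1.2690811157226562, 83.67259216308594), (20.35074806213379, 77.66901397705078), 89.93887329101562)
bar [-42.4 102.4  78. ] [ 29.  119.7  78. ] ((-6.751060485839844, 111.1180191040039), (71.40658569335938, 17.153249740600586), 0.3777172267436981)
rim [[-27.0, 63.5, 79.0], [31.4, 63.5, 79.0], [-27.6, 21.5, 79.0], [32.6, 21.5, 79.0]]
```

The box and the strip carry the same camera offset, so relative to each other they agree within about 1 mm. Inserting.

Run:
```python
from h import *
*o,th=np.load("deck.npy");o=np.array(o);A=axes(th)
def rep(t):
    s=env.state();print(t,round(s["clock"],2),((s["eef_pos"]-o)@A).round(2),"F",(A.T@s["ft_force"]).round(1),"w",round(s["gripper_width"]*87,1))
rep("start")
print(env.move_linear(o+A@[0,0.7,38],vel=50,contact_N=12));rep("mouth")
env.close(50)
print(env.move_linear(o+A@[0,0.7,12],vel=30,contact_N=34));env.sleep(.2);rep("push")
c=cams.camera("wrist");np.save("ins2.npy",c,allow_pickle=True);cv2.imwrite("pics/ins2.png",c["pixels"])
```

```text
start 9.5 [ 0.24  0.11 60.59] F [ 1.7 -0.6 -4.1] w 61.6
False
mouth 10.09 [3.000e-02 7.000e-01 3.787e+01] F [ 2.3  0.4 -3.4] w 61.6
False
push 11.53 [ 0.1   0.79 12.41] F [0.4 0.  5.1] w 61.7
```

At TCP h = 12.4 the push shows little force, so I'll regrip 5 mm higher and push again to find out whether the box is hard on the floor.

Run:
```python
from h import *
*o,th=np.load("deck.npy");o=np.array(o);A=axes(th)
def rep(t):
    s=env.state();print(t,round(s["clock"],2),((s["eef_pos"]-o)@A).round(2),"F",(A.T@s["ft_force"]).round(1),"w",round(s["gripper_width"]*87,1))
env.open_jaws();env.sleep(.1);rep("open")
env.move_linear(o+A@[0,0.7,17.5],vel=60);env.close(55);rep("regrip")
for h in (16.5,15.5,14.5,13.5,12.7):
    hit_=env.move_linear(o+A@[0,0.7,h],vel=20,contact_N=32);rep(f"{h} {hit_}")
    if hit_: break
c=cams.camera("wrist");np.save("ins3.npy",c,allow_pickle=True);cv2.imwrite("pics/ins3.png",c["pixels"])
```

```text
open 12.43 [ 0.85  0.68 12.61] F [4.1 0.2 5.1] w 86.9
regrip 13.25 [ 0.21  0.7  17.35] F [ 1.5  0.1 -1.2] w 61.4
16.5 False 13.5 [ 0.24  0.71 17.33] F [1.  0.1 4.6] w 61.4
15.5 False 13.75 [ 0.22  0.68 17.31] F [-1.2 -0.4  8.7] w 61.6
14.5 False 14.0 [ 0.23  0.69 17.31] F [-0.8 -0.1 13.4] w 61.6
13.5 False 14.25 [ 0.23  0.69 17.3 ] F [-3.2 -1.3 16.6] w 61.1
12.7 False 14.5 [ 0.23  0.69 17.28] F [-4.8 -1.1 19.3] w 61.1
```

Run:
```python
from h import *
*o,th=np.load("deck.npy");o=np.array(o);A=axes(th)
def rep(t):
    s=env.state();print(t,round(s["clock"],2),((s["eef_pos"]-o)@A).round(2),"F",(A.T@s["ft_force"]).round(1),"w",round(s["gripper_width"]*87,1))
for h in (11.5,10.5,9.5):
    env.move_linear(o+A@[0,0.7,h],vel=20,contact_N=30);rep(h)
env.move_linear(o+A@[0,0.7,17.3],vel=60);rep("unload")
env.open_jaws();rep("open")
env.move_linear(o+A@[0,0,75],vel=150)
env.move_pose(o+A@[0,-70,110],q(np.c_[A[:,1],A[:,0],-A[:,2]]));env.sleep(.2);rep("view")
c=cams.camera("wrist");np.save("ins4.npy",c,allow_pickle=True);cv2.imwrite("pics/ins4.png",c["pixels"])
```

```text
11.5 14.8 [ 0.24  0.69 17.29] F [-6.7 -1.7 25.2] w 61.2
10.5 15.05 [ 0.22  0.69 17.24] F [-6.3 -0.4 30. ] w 61.3
9.5 15.3 [ 0.22  0.72 17.22] F [-7.6 -1.8 32.6] w 61.1
unload 15.58 [ 0.52  0.71 17.37] F [0.6 0.1 4.6] w 61.4
open 16.33 [-0.02  0.68 17.3 ] F [ 0.5 -0.3 -0.8] w 87.0
view 17.48 [ -0.24 -68.55 109.04] F [0.2 0.7 0.5] w 86.8
```

View pics/ins4.png

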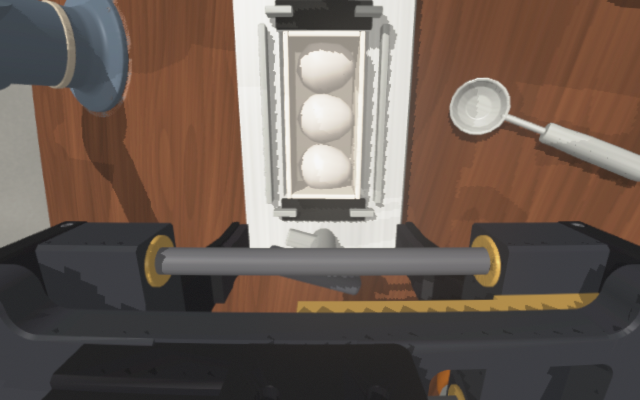

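The box takes 32 N without moving, and the picture shows it with all three eggs in it, rim at (283–366, 31–198). It is home. Now I'll check the rim size at h = 30 and look at the cover from above.

```bash
cat > cov.py <<'E'
from h import *
def cover(c):
    hsv=cv2.cvtColor(c["pixels"],cv2.COLOR_BGR2HSV)
    m=((hsv[...,1]<70)&(hsv[...,2]>45)&(hsv[...,2]<215)).astype(np.uint8);m[222:]=0
    m=cv2.morphologyEx(m,cv2.MORPH_OPEN,np.ones((3,3)));n,l,st,ce=cv2.connectedComponentsWithStats(m)
    i=l[80:160,280:360].ravel();i=np.bincount(i[i>0]).argmax();return (l==i).astype(np.uint8),st[i]
def fit(P): return cv2.fitLine(P[:,:2].astype(np.float32),cv2.DIST_HUBER,0,.01,.01).ravel()
def measure(c,k,rows,zt=38):
    L,Rr=[],[]
    for r in rows:
        x=np.where(k[r])[0];L.append([x.min()-.5,r]);Rr.append([x.max()+.5,r])
    l,r=fit(hit(c,L,zt)),fit(hit(c,Rr,zt))
    d=l[:2]*np.sign(l[1])+r[:2]*np.sign(r[1]);d/=np.linalg.norm(d);n=np.array([d[1],-d[0]])
    return np.arctan2(-d[0],d[1]),(r[2:]-l[2:])@n,((r[2:]+l[2:])/2)@n,d,n,np.arctan2(-l[0]*np.sign(l[1]),abs(l[1])),np.arctan2(-r[0]*np.sign(r[1]),abs(r[1]))
E
python3 - <<'E'
from cov import *
*o,th=np.load("deck.npy");o=np.array(o);A=axes(th)
c=np.load("ins4.npy",allow_pickle=True).item()
for h in (30,36): print("rim h",h,((hit(c,[[283,31],[366,31],[364,198],[285,198]],(o+A[:,2]*h,A[:,2]))-o)@A).round(1)[:,:2].tolist())
y=-.17;p=np.array([539,342,220.])-70*np.array([-np.sin(y),np.cos(y),0])
env.move_linear(o+A@[0,-70,180],vel=200)
env.move_pose(p,q(down(y)));env.sleep(.2)
c=cams.camera("wrist");np.save("cov1.npy",c,allow_pickle=True);cv2.imwrite("pics/cov1.png",c["pixels"])
k,st=cover(c);print("blob",st,env.state()["clock"])
for r in range(st[1],st[1]+st[3],8):
    x=np.where(k[r])[0];print(r,x.min() if len(x) else None,x.max() if len(x) else None,end="; ")
E
```

```text
rim h 30 [[-28.5, 63.7], [33.0, 63.8], [36.1, -64.6], [-30.6, -64.8]]
rim h 36 [[-27.8, 62.1], [32.2, 62.2], [35.2, -63.0], [-29.8, -63.1]]
blob [ 281   67   78  123 7148] 19.6167
67 356 358; 75 327 358; 83 312 358; 91 311 358; 99 311 358; 107 310 357; 115 281 357; 123 281 357; 131 282 357; 139 282 356; 147 282 356; 155 283 356; 163 283 356; 171 283 356; 179 284 355; 187 306 333;
```

View pics/cov1.png

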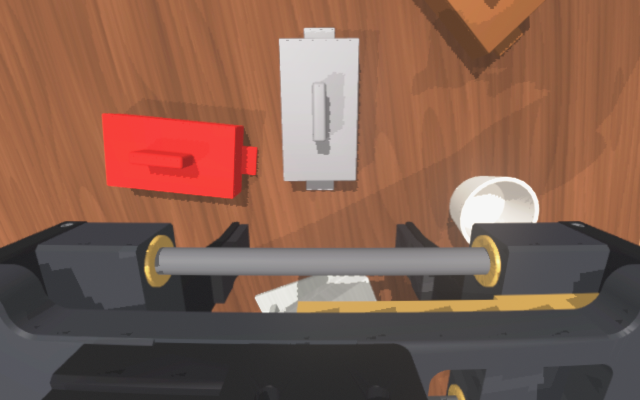

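The cover view shows the top face at (280–358, 38–181), the handle at (313–326, 82–140), and ears at row 29 above and row 190 below. The rim length at h ≤ 30 confirms the box is home. Next is the cover measurement with a brighter mask.

```bash
sed -i 's/&(hsv\[...,2\]<215)//' cov.py
python3 - <<'E'
from cov import *
c=np.load("cov1.npy",allow_pickle=True).item();k,st=cover(c);print(st)
yaw,w,a,d,n,y1,y2=measure(c,k,range(48,176,4));print("yaw",yaw,y1,y2,"w",w)
# top-face ends in columns clear of the ears (z=38), ear ends (z~6 top / 0 at rim)
cols=list(range(286,302,2))+list(range(338,354,2))
T=np.array([[x,np.where(k[:,x])[0].min()-.5] for x in cols],float);B=np.array([[x,np.where(k[:,x])[0].max()+.5] for x in cols],float)
t=hit(c,T,38)[:,:2]@d;b=hit(c,B,38)[:,:2]@d;print("len",(t-b).mean(),"spread",t.std(),b.std())
m=(t.mean()+b.mean())/2
ec=range(312,328,3);E=[hit(c,[[x,np.where(k[:,x])[0].min()-.5] for x in ec],6)[:,:2]@d,hit(c,[[x,np.where(k[:,x])[0].max()+.5] for x in ec],6)[:,:2]@d]
print("ear len",E[0].mean()-E[1].mean(),"mid by ears",(E[0].mean()+E[1].mean())/2,"by top",m)
ctr=n*a+d*m;print("centre",ctr)
# handle check: project fin-top corners
P=[[*(ctr+n*sx*7+d*sy*30),68] for sx,sy in((-1,-1),(1,-1),(1,1),(-1,1))];print("fin top px",proj(c,P).round(1).tolist(), "seen ~313-326, 82-140")
np.save("cover.npy",[*ctr,yaw])
E
```

```text
[  279    27    80   163 11588]
yaw -0.16742328 -0.16954549 -0.16530104 w 86.21113
len 155.2935205303742 spread 0.16637765513123792 0.16684782755954802
ear len 193.01366247265275 mid by ears 431.1433168581662 by top 431.06240066692914
centre [537.99728149 346.25081229]
fin top px [[312.4, 141.9], [325.8, 141.8], [325.6, 81.2], [311.6, 81.3]] seen ~313-326, 82-140
```

Width 86.2, length 155.3 and the fin prediction all match. Fetching the cover.

Run:
```python
from h import *
*o,th=np.load("deck.npy");o=np.array(o);A=axes(th);Q=q(np.c_[A[:,1],A[:,0],-A[:,2]])
x,y,yaw=np.load("cover.npy")
def rep(t):
    s=env.state();print(t,round(s["clock"],2),((s["eef_pos"]-o)@A).round(2),"F",(A.T@s["ft_force"]).round(1),"w",round(s["gripper_width"]*87,1))
env.move_pose([x,y,110],q(down(yaw)))
print("touch",env.move_linear([x,y,43],vel=80,contact_N=8))
env.close(45);rep("grip");print(env.state()["eef_pos"])
env.move_linear([x,y,260],vel=220)
env.move_pose(o+A@[0,0.3,160],Q)
env.move_linear(o+A@[0,0.3,66],vel=120);env.sleep(.1);rep("above")
c=cams.camera("wrist");np.save("pl1.npy",c,allow_pickle=True);cv2.imwrite("pics/pl1.png",c["pixels"])
g=c["pixels"].max(2)
```

```text
touch False
grip 22.37 [ 94.13 356.12  -2.29] F [0.6 0.5 0.3] w 13.8
[537.89304792 346.27351753  42.98909528]
above 25.88 [ 0.49  0.47 67.11] F [ 1.4 -0.6 -2.8] w 13.7
```

Run:
```python
from h import *
*o,th=np.load("deck.npy");o=np.array(o);A=axes(th)
def rep(t):
    s=env.state();print(t,round(s["clock"],2),((s["eef_pos"]-o)@A).round(2),"F",(A.T@s["ft_force"]).round(1),"w",round(s["gripper_width"]*87,1))
print(env.move_linear(o+A@[0,0.3,42],vel=40,contact_N=12));rep("down")
env.sleep(.1);rep("settled")
c=cams.camera("wrist");np.save("pl2.npy",c,allow_pickle=True);cv2.imwrite("pics/pl2.png",c["pixels"])
```

```text
True
down 26.52 [-0.    0.29 44.54] F [-2.7 -0.2  8.5] w 13.5
settled 26.62 [-1.000e-02  2.700e-01  4.483e+01] F [-2.   0.4  7.6] w 13.7
```

The rim is at about h = 2: on the strips, slightly pressed and inside the fences. Releasing, then measuring both cam angles from straight above.

Run:
```python
from h import *
*o,th=np.load("deck.npy");o=np.array(o);A=axes(th);Q=q(np.c_[A[:,1],A[:,0],-A[:,2]])
def rep(t):
    s=env.state();print(t,round(s["clock"],2),((s["eef_pos"]-o)@A).round(2),"F",(A.T@s["ft_force"]).round(1),"w",round(s["gripper_width"]*87,1))
env.open_jaws();rep("rel")
env.move_linear(o+A@[0,0.3,130],vel=200)
def look(y,name):
    env.move_linear(o+A@[0,y,130],vel=200);env.sleep(.15)
    c=cams.camera("wrist");np.save(name+".npy",c,allow_pickle=True);cv2.imwrite(f"pics/{name}.png",c["pixels"]);rep(name)
    hsv=cv2.cvtColor(c["pixels"],cv2.COLOR_BGR2HSV);m=((hsv[...,2]<115)&(hsv[...,1]<80)).astype(np.uint8);m[215:]=0
    m=cv2.morphologyEx(m,cv2.MORPH_OPEN,np.ones((5,5)))
    for ct in sorted(cv2.findContours(m,cv2.RETR_EXTERNAL,cv2.CHAIN_APPROX_NONE)[0],key=cv2.contourArea)[-3:]:
        p=((hit(c,ct.reshape(-1,2).astype(float),(o+A[:,2]*78,A[:,2]))-o)@A)[:,:2].astype(np.float32);r=cv2.minAreaRect(p);b=cv2.boxPoints(r);e=max((b[1]-b[0],b[2]-b[1]),key=np.linalg.norm);e=e*-np.sign(e[0])
        print("  blob",cv2.boundingRect(ct),"ctr",np.round(r[0],1),"size",np.round(r[1],1),"dir ang",round(float(np.arctan2(-e[1],-e[0])),3))
look(45,"caml")
try: look(-185,"camr")
except env.Unreachable as e: print("unreach",e)
```

```text
rel 28.02 [ 0.14  0.2  42.66] F [-0.1 -0.4  0.5] w 86.6
caml 29.18 [-8.0000e-02  4.3770e+01  1.2937e+02] F [ 0.3  0.3 -0.2] w 86.9
  blob (260, 106, 103, 20) ctr [ -6.7 114.7] size [12.8 71.3] dir ang -0.001
  blob (83, 80, 61, 92) ctr [-146.7  107.9] size [63.9 41.1] dir ang 1.527
  blob (0, 70, 89, 101) ctr [-204.7  109. ] size [74.1 73.5] dir ang 1.419
camr 30.68 [   0.2  -183.83  130.31] F [ 0.2 -0.1 -0.2] w 87.2
  blob (280, 72, 25, 25) ctr [-19.3 -91.8] size [15.6 16.3] dir ang -0.002
  blob (0, 0, 62, 15) ctr [-196.3  -38.9] size [ 8.8 45.9] dir ang -0.058
  blob (64, 0, 41, 28) ctr [-158.1  -44.9] size [16.7 29.3] dir ang -0.044
```

The left cam is at angle 0 with its axis where expected. The right bar is lit brighter, so it needs a different threshold.

Run:
```python
from h import *
*o,th=np.load("deck.npy");o=np.array(o);A=axes(th)
c=np.load("camr.npy",allow_pickle=True).item();hsv=cv2.cvtColor(c["pixels"],cv2.COLOR_BGR2HSV)
pp=proj(c,o+A@[-8,-115,78])[0];print("expected px",pp, "V,S col scan",hsv[60:200:6,int(pp[0]),1:].tolist())
for v in (120,135,150,170):
    m=((hsv[...,2]<v)&(hsv[...,1]<80)).astype(np.uint8);m[215:]=0;m[:,:220]=0;m[:,420:]=0
    m=cv2.morphologyEx(m,cv2.MORPH_OPEN,np.ones((5,5)))
    for ct in sorted(cv2.findContours(m,cv2.RETR_EXTERNAL,cv2.CHAIN_APPROX_NONE)[0],key=cv2.contourArea)[-2:]:
        p=((hit(c,ct.reshape(-1,2).astype(float),(o+A[:,2]*78,A[:,2]))-o)@A)[:,:2].astype(np.float32);r=cv2.minAreaRect(p);b=cv2.boxPoints(r);e=max((b[1]-b[0],b[2]-b[1]),key=np.linalg.norm);e=e*-np.sign(e[0])
        print(v,"blob",cv2.boundingRect(ct),"ctr",np.round(r[0],1),"size",np.round(r[1],1),"dir",round(float(np.arctan2(-e[1],-e[0])),3))
```

```text
expected px [308.87419507 118.97706089] V,S col scan [[6, 211], [6, 211], [4, 114], [5, 145], [2, 144], [7, 146], [6, 137], [6, 225], [11, 144], [9, 147], [12, 133], [6, 219], [4, 230], [5, 232], [7, 221], [6, 220], [88, 134], [100, 127], [102, 127], [104, 127], [110, 128], [115, 129], [117, 129], [135, 180]]
120 blob (343, 73, 22, 24) ctr [ 22.8 -92. ] size [14.5 15. ] dir -1.566
120 blob (280, 72, 25, 25) ctr [-19.2 -91.8] size [15.6 16.4] dir -0.002
135 blob (318, 0, 16, 5) ctr [  3.3 -41. ] size [9.7 2.4] dir 0.002
135 blob (276, 71, 97, 27) ctr [  2.5 -91.7] size [65.2 16.9] dir 0.002
150 blob (261, 101, 100, 37) ctr [  -6.3 -112.8] size [13.2 71.4] dir -0.291
150 blob (276, 71, 97, 31) ctr [  2.5 -93. ] size [65.2 19.6] dir 0.002
170 blob (317, 0, 32, 30) ctr [  8.  -48.5] size [20.2 17.4] dir 0.003
170 blob (261, 70, 113, 68) ctr [ -3.5 -98.9] size [46.1 72. ] dir -0.196
```

The right cam is at 0.291 rad with its axis at (1.8,−115.2) in the camera's offset frame, which is consistent. I'll turn it by rotating joint 7 alone about the tool axis, checking the first step.

```bash
cat > turn.py <<'E'
from h import *
*o,th=np.load("deck.npy");o=np.array(o);A=axes(th)
def rep(t):
    s=env.state();B=A.T@M(s["tool_rot"]);print(t,round(s["clock"],2),((s["eef_pos"]-o)@A).round(2),"toolx",B[:2,0].round(3),"F",(A.T@s["ft_force"]).round(1),"Tz",round(float(A[:,2]@s["wrist_torque"]),2),"w",round(s["gripper_width"]*87,1))
def Rt(side,a,f):
    bar=-A[:,0]*np.cos(a)-A[:,1]*side*np.sin(a);z=-A[:,2];x=f*bar;return np.c_[x,np.cross(z,x),z]
def turn(side,a0,f,a1=1.59,h=52):
    P=lambda h:o+A@[0.3,115*side,h]
    env.move_pose(P(120),q(Rt(side,a0,f)));rep("over")
    if env.move_linear(P(h),vel=120,contact_N=8): rep("blocked");return
    env.close(40);rep("grip")
    j0=np.array(env.state()["joint_pos"])
    for fr in (.15,.45,.75,1):
        j=j0.copy();j[6]+=side*(a1-a0)*fr;env.movej(j);rep(f"turn {fr}")
        B=A.T@M(env.state()["tool_rot"]);b=f*B[:,0];a=np.arctan2(-side*b[1],-b[0]);print("   angle",round(float(a),3))
        if abs(a-(a0+(a1-a0)*fr))>.2: print("off");return
E
python3 -c "
from turn import *
turn(-1,.291,1)"
```

```text
over 31.67 [   0.32 -115.4   120.  ] toolx [-0.957  0.289] F [0.  0.  0.1] Tz 0.02 w 87.3
grip 33.55 [   0.59 -114.75   52.71] toolx [-0.958  0.287] F [0.3 1.  4.7] Tz 0.04 w 13.8
turn 0.15 33.86 [   0.57 -114.75   52.74] toolx [-0.886  0.464] F [ 0.  -0.   0.8] Tz -0.02 w 13.7
   angle 0.483
turn 0.45 34.32 [   0.56 -114.8    52.72] toolx [-0.644  0.765] F [0.4 0.1 2.1] Tz -0.11 w 13.9
   angle 0.872
turn 0.75 34.77 [   0.53 -114.85   52.74] toolx [-0.305  0.953] F [ 0.  -0.   2.7] Tz -0.1 w 13.7
   angle 1.261
turn 1 35.18 [   0.52 -114.84   52.75] toolx [0.015 1.   ] F [-1.1 -0.   3.1] Tz -0.1 w 13.7
   angle 1.586
```

Run:
```python
from turn import *
env.open_jaws();env.move_linear(o+A@[.3,-115,130],vel=200)
turn(1,0.0,-1)
env.open_jaws();env.move_linear(o+A@[.3,115,130],vel=200);rep("up")
# look at both cams & cover from above
y=lambda v:env.move_linear(o+A@[0,v,150],vel=250)
env.move_pose(o+A@[0,-30,170],q(np.c_[A[:,1],A[:,0],-A[:,2]]));env.sleep(.2);rep("view")
c=cams.camera("wrist");np.save("fin.npy",c,allow_pickle=True);cv2.imwrite("pics/fin.png",c["pixels"])
```

```text
over 38.58 [  0.31 114.11 119.36] toolx [ 1.    -0.001] F [-0.1  0.1 -0.1] Tz 0.04 w 86.7
grip 40.46 [  0.55 115.26  52.57] toolx [1. 0.] F [-1.5  0.8  2.9] Tz -0.01 w 13.9
turn 0.15 40.8 [  0.53 115.34  52.57] toolx [0.972 0.234] F [0.9 0.7 1.6] Tz 0.04 w 13.8
   angle 0.236
turn 0.45 41.33 [  0.48 115.48  52.59] toolx [0.757 0.654] F [0.5 0.7 2.1] Tz 0.13 w 13.7
   angle 0.713
turn 0.75 41.87 [  0.38 115.58  52.59] toolx [0.372 0.928] F [-0.3  1.1  1.3] Tz 0.11 w 13.8
   angle 1.19
turn 1 42.33 [  0.26 115.62  52.59] toolx [-0.016  1.   ] F [-2.4  2.1  3.1] Tz 0.05 w 13.5
   angle 1.587
up 44.22 [3.0000e-02 1.1494e+02 1.2914e+02] toolx [-0.019  1.   ] F [-0.4 -0.  -1.1] Tz 0.01 w 87.2
view 45.07 [-3.0000e-02 -2.8150e+01  1.6945e+02] toolx [-0.003  1.   ] F [-0.2  1.1  0.3] Tz 0.05 w 86.9
```

Both cams turned about a quarter. I can't view any more pictures, so I'll verify the bar directions, the cover's seat and the bystanders numerically.

Run:
```python
from turn import *
def bars(c,v,sy):
    hsv=cv2.cvtColor(c["pixels"],cv2.COLOR_BGR2HSV);m=((hsv[...,2]<v)&(hsv[...,1]<80)).astype(np.uint8)
    a=proj(c,o+A@[0,sy*95,78])[0];x,y=a.astype(int);k=np.zeros_like(m);k[max(0,y-65):min(218,y+65),x-40:x+40]=m[max(0,y-65):min(218,y+65),x-40:x+40]
    k=cv2.morphologyEx(k,cv2.MORPH_OPEN,np.ones((5,5)))
    for ct in sorted(cv2.findContours(k,cv2.RETR_EXTERNAL,cv2.CHAIN_APPROX_NONE)[0],key=cv2.contourArea)[-2:]:
        p=((hit(c,ct.reshape(-1,2).astype(float),(o+A[:,2]*78,A[:,2]))-o)@A)[:,:2].astype(np.float32);r=cv2.minAreaRect(p);print(sy,v,np.round(r[0],1),np.round(r[1],1),round(r[2],1))
env.move_linear(o+A@[0,30,150],vel=250);env.sleep(.1);c=cams.camera("wrist");[bars(c,v,1) for v in (115,150)]
env.move_linear(o+A@[0,-165,150],vel=300);env.sleep(.1);c=cams.camera("wrist");[bars(c,v,-1) for v in (115,150)]
env.move_pose([284,-612,222],q(down(.435+0)) ) if False else env.movej([1.107,.469,-.049,1.532,.024,1.141,-.082])
env.sleep(.2);a=cv2.imread("pics/top0.png");b=cams.camera("top")["pixels"];cv2.imwrite("pics/topf.png",b)
d=cv2.absdiff(a,b).max(2)
for n,(x0,y0,x1,y1) in dict(ramekin=(245,120,298,168),jar=(400,120,445,168),spoon=(315,120,355,187),oldbox=(420,200,490,255),oldcover=(175,180,262,240),cover=(312,188,386,235)).items(): print(n,"changed px",int((d[y0:y1,x0:x1]>40).sum()),"of",(x1-x0)*(y1-y0))
a=cv2.imread("pics/scene0.png");b=cams.camera("scene")["pixels"];cv2.imwrite("pics/scenef.png",b);d=cv2.absdiff(a,b).max(2)
for n,(x0,y0,x1,y1) in dict(ramekin=(330,255,382,305),jar=(188,212,228,265),spoon=(268,236,315,292)).items(): print(n,"scene changed",int((d[y0:y1,x0:x1]>40).sum()))
print(env.state()["clock"])
```

```text
1 115 [-19.5  89.1] [11.4 15.5] 89.8
1 115 [12.6 98.5] [34.4 87.5] 0.9
1 150 [-0.7 97.7] [88.8 63.4] 89.9
-1 115 [ 22.7 -86.8] [14.  12.6] 0.4
-1 115 [-19. -87.] [16.3 12.6] 0.1
-1 150 [ 11.5 -50.8] [11.8  5.5] 0.4
-1 150 [   8.1 -102. ] [57.4 70.5] 25.7
ramekin changed px 0 of 2544
jar changed px 0 of 2160
spoon changed px 0 of 2680
oldbox changed px 1390 of 3850
oldcover changed px 2072 of 5220
cover changed px 1908 of 3478
ramekin scene changed 0
jar scene changed 1
spoon scene changed 0
48.9417
```

Run:
```python
from h import *
*o,th=np.load("deck.npy");o=np.array(o);A=axes(th)
def segs(c,im,sy,minl):
    g=cv2.cvtColor(im,cv2.COLOR_BGR2GRAY);L=cv2.createLineSegmentDetector().detect(g)[0].reshape(-1,2,2).astype(float)
    for s in L:
        p=((hit(c,s,(o+A[:,2]*78,A[:,2]))-o)@A)[:,:2];m=p.mean(0);d=p[1]-p[0];l=np.linalg.norm(d)
        if l>minl and abs(m[0])<20 and 60<sy*m[1]<150 and abs(d[1])>abs(d[0]): print(sy,"mid",m.round(1),"len",l.round(1),"off-y angle",round(float(np.arctan(d[0]/d[1])),3))
c=np.load("fin.npy",allow_pickle=True).item();print("wrist");segs(c,c["pixels"],1,35)
print("top");t=cams.camera("top");[segs(t,t["pixels"],s,35) for s in (1,-1)]
print("scene");t=cams.camera("scene");[segs(t,t["pixels"],s,35) for s in (1,-1)]
```

```text
wrist
top
1 mid [  4.  107.7] len 71.8 off-y angle 0.002
-1 mid [  4.  -99.6] len 69.6 off-y angle 0.035
scene
1 mid [ 14.2 124.9] len 38.0 off-y angle -0.009
1 mid [ -2.1 106.7] len 65.9 off-y angle -0.035
-1 mid [  -2.3 -101.8] len 70.3 off-y angle -0.001
```

Both bars lie along the deck's y within measuring error (about 70 mm segments centred near y ±105), the bystanders haven't moved, and the arm is clear. Handing in.

```bash
python3 -c "
from bench import env
print(env.sign_off())"
```

```text
the job is handed in; nothing more can be done
None
```

I handed the job in at about 49 s: the egg box is home with its eggs in, the cover is set between the fences, both cams are turned about 1.59 rad, and the ramekin, jar and spoon haven't moved; how tightly the cover ends are drawn down was not measured directly.

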